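# Level two kits of printed counterweights

### The job

Split the five cream printed counterweights into two kits of equal weight: lift the block out of the finishing jig by its ends, set it down on the bench and let go, then take it again by its long sides and put it into one of the balance's two trays. Shift rollers from tray to tray as needed so that, with the block and all four rollers standing flat on the tray floors, the two trays hang level and still. All five are solid prints of one plastic, so size tells weight; leave the other things on the bench alone.

Things in the scene. Friction and masses are not known exactly. Their poses are not given: they have to be found in the camera images.
- block_mid (a point): centre (half-way up) of the printed counterweight block, a plain cream box 70 long (its own x) x 40 wide (its y) x 34 mm high, solid, 120 g. At the start it stands in the finishing jig, its long sides hidden by the jig's walls, its two ends free.
- jig_origin (a point): centre of the fixed finishing jig's underside. Foot plate 95 (its x) x 80 x 6 mm; on it a black channel open at both x ends: floor 18 mm above the bench, walls 66 mm long (x), top 52 mm above the bench (flush with the block), 64 mm over the outside. The block stands in it along the jig's x. The bench beyond the jig (towards larger world x) is clear for 200 mm, 60 mm to either side.
- tray_left (a joint): height of the balance's left tray above level, m: 0 = level, positive = left tray up and right tray down by as much, limits +-0.016. The trays stay upright and move opposite ways; only the total mass in each counts, not where it lies. 30 g of difference moves each tray by about 3.7 mm (soft spring, 80 N/m).
- left_tray (a point): middle of the floor's upper face of the balance's left (+y) aluminium tray, moves with it; x, y along its sides. Floor 74 mm above the bench when level. Inside 180 (x) by 96 mm (y), walls 4 mm thick, 30 mm high; a cross wall as high, 8 mm to +x of this point, parts it into front and rear bays. Trays are 134 mm apart between centres, a post up to 115 mm above the bench between them.
- left_front_bay (a point): centre of the floor of the left tray's front bay (nearer the robot), 96 x 96 mm inside. At the start two rollers stand here side by side in y, about 24 mm either side of this point.
- left_rear_bay (a point): centre of the floor of the left tray's rear bay, 80 mm (x) by 96 mm (y) inside; empty at the start. The block fits in lying along x, but only with fingers at its long sides: there is no room for fingers at its ends.
- right_tray (a point): middle of the floor's upper face of the balance's right (-y) aluminium tray, moves with it; x, y along its sides. Floor 74 mm above the bench when level. Inside 180 (x) by 96 mm (y), walls 4 mm thick, 30 mm high; a cross wall as high, 8 mm to +x of this point, parts it into front and rear bays. Trays are 134 mm apart between centres, a post up to 115 mm above the bench between them.
- right_front_bay (a point): centre of the floor of the right tray's front bay (nearer the robot), 96 x 96 mm inside. At the start two rollers stand here side by side in y, about 24 mm either side of this point.
- right_rear_bay (a point): centre of the floor of the right tray's rear bay, 80 mm (x) by 96 mm (y) inside; empty at the start. The block fits in lying along x, but only with fingers at its long sides: there is no room for fingers at its ends.
- large1_mid (a point): centre (half-way up) of one of two equal large printed rollers, cream solid upright cylinders, 36 mm diameter, 44 mm high, 60 g; z up its axis. Stands in the front bay of a tray at the start.
- large2_mid (a point): centre (half-way up) of one of two equal large printed rollers, cream solid upright cylinders, 36 mm diameter, 44 mm high, 60 g; z up its axis. Stands in the front bay of a tray at the start.
- small1_mid (a point): centre (half-way up) of one of two equal small printed rollers, cream solid upright cylinders, 29 mm diameter, 34 mm high, 30 g; z up its axis. Stands in the front bay of a tray at the start.
- small2_mid (a point): centre (half-way up) of one of two equal small printed rollers, cream solid upright cylinders, 29 mm diameter, 34 mm high, 30 g; z up its axis. Stands in the front bay of a tray at the start.
- offcut_bin: bystander, fixed: grey open bin of orange offcuts, 110 x 85 x 45 mm, origin under its centre; on the other side of the balance from the jig.
- scraper: bystander, loose: print scraper 170 mm long lying along its x, origin at the underside near its middle.
- screwdriver: bystander, loose: screwdriver 160 mm long lying along its x, origin at the underside near its middle.
- glue: bystander, loose: white jar with black cap, 40 mm diameter, 85 mm high, origin under its centre.
- mug: bystander, loose: white mug, 76 mm diameter, 90 mm high, handle on its +y side, origin under its centre.
- caliper: bystander, loose: steel caliper 190 mm long along its x, 12 mm high, origin at the underside.
- bracket: bystander, loose: orange L bracket 50 x 45 x 46 mm, origin at the underside.
Things that resemble listed ones, but are neither listed nor needed, are in the scene too. Leave any green look-alike of the part that bears block_mid alone.

How it is judged:
On the way, in this order (a step that is already met when the one before it is completed fails the run):
1. the block has been set down flat on the bench, clear of the jig, and let go (height (world z) of block_mid between 0.012 and 0.021 m and horizontal distance between block_mid and jig_origin above 0.07 m and linear speed of block below 0.02 m/s and angle between block_mid's own z axis and vertical below 0.15 rad and contact force between block and the fingers below 0.1 N), for 0.2 s.
2. the block stands on the floor of one of the trays and is let go (((x of block_mid in the frame of left_tray between -0.09 and 0.09 m and y of block_mid in the frame of left_tray between -0.048 and 0.048 m and z of block_mid in the frame of left_tray between 0.011 and 0.023 m) or (x of block_mid in the frame of right_tray between -0.09 and 0.09 m and y of block_mid in the frame of right_tray between -0.048 and 0.048 m and z of block_mid in the frame of right_tray between 0.011 and 0.023 m)) and angle between block_mid's own z axis and vertical below 0.15 rad and contact force between block and the fingers below 0.1 N), for 0.2 s.
At the end, for the whole second after the job is handed in: The block and all four rollers stand upright (within 0.15 rad) on the floors of the trays (centre height within 6 mm), in either bay of either tray, released and at rest, and the trays are level: each within 3 mm of its level height, and still (all of step 2 and value of joint tray_left between -0.003 and 0.003 m and velocity of joint tray_left between -0.01 and 0.01 m/s and linear speed of each of block, large1, large2, small1, small2 below 0.02 m/s and ((x of large1_mid in the frame of left_tray between -0.09 and 0.09 m and y of large1_mid in the frame of left_tray between -0.048 and 0.048 m and z of large1_mid in the frame of left_tray between 0.016 and 0.028 m) or (x of large1_mid in the frame of right_tray between -0.09 and 0.09 m and y of large1_mid in the frame of right_tray between -0.048 and 0.048 m and z of large1_mid in the frame of right_tray between 0.016 and 0.028 m)) and angle between each of large1_mid, large2_mid, small1_mid, small2_mid's own z axis and vertical below 0.15 rad and contact force between each of large1, large2, small1, small2 and the fingers below 0.1 N and ((x of large2_mid in the frame of left_tray between -0.09 and 0.09 m and y of large2_mid in the frame of left_tray between -0.048 and 0.048 m and z of large2_mid in the frame of left_tray between 0.016 and 0.028 m) or (x of large2_mid in the frame of right_tray between -0.09 and 0.09 m and y of large2_mid in the frame of right_tray between -0.048 and 0.048 m and z of large2_mid in the frame of right_tray between 0.016 and 0.028 m)) and ((x of small1_mid in the frame of left_tray between -0.09 and 0.09 m and y of small1_mid in the frame of left_tray between -0.048 and 0.048 m and z of small1_mid in the frame of left_tray between 0.011 and 0.023 m) or (x of small1_mid in the frame of right_tray between -0.09 and 0.09 m and y of small1_mid in the frame of right_tray between -0.048 and 0.048 m and z of small1_mid in the frame of right_tray between 0.011 and 0.023 m)) and ((x of small2_mid in the frame of left_tray between -0.09 and 0.09 m and y of small2_mid in the frame of left_tray between -0.048 and 0.048 m and z of small2_mid in the frame of left_tray between 0.011 and 0.023 m) or (x of small2_mid in the frame of right_tray between -0.09 and 0.09 m and y of small2_mid in the frame of right_tray between -0.048 and 0.048 m and z of small2_mid in the frame of right_tray between 0.011 and 0.023 m))); the robot touches nothing.
It fails at once if a loose bystander (scraper, screwdriver, glue jar, mug, caliper or bracket) has been moved more than 30 mm (distance of any of scraper, screwdriver, glue, mug, caliper, bracket from where it was at the start of the episode above 0.03 m).
It also fails if it takes over 72 s, if anything falls off the work surface, if the arm or the gripper's body presses on something with over 40 N, if the wrist force passes 120 N, or if a joint passes its speed limit or range.

### The arm

A 6-joint arm with a two-finger parallel gripper is mounted at the origin on the work surface. World frame = base frame: x ahead of the robot, y to its left, z up, the work surface at z = 0. Lengths are in m, angles in rad, forces in N, time in s.
With the tool pointing down it reaches from about 0.25 to 0.775 m from the base axis. Payload 4 kg.
Tool frame: the origin (TCP) lies at the centre of the arm's flange, where the gripper is bolted on; the fingertips stand 199 mm ahead of it and the grasp point (between the pads) lies 180 mm ahead of it; z points along the fingers, y is the line along which they close (so a half turn about z gives the same grasp; the last joint's range is limited). The gripper opens to 94 mm and grips with 3 to 60 N. Pads are 16 mm wide; open, the fingers measure 119 mm over their backs; the gripper's body (75 mm by 177 mm) begins 78 mm behind the grasp point.
Start: joints at [-1.414, 0.087, 1.371, -0, 1.684, -0.103], TCP at [0.141, -0.532, 0.405] pointing down, gripper open.
Joint ranges: [-3.1, 3.1], [-0.76, 2.03], [0.27, 2.55], [-1.08, 4.22], [0.17, 2.65], [-2.57, 2.57]. Speed limits (rad/s): [2.79, 2.79, 3.14, 3.14, 3.14, 3.14].

### API

Orientations are given as [roll, pitch, yaw] about the fixed x, y, z axes, in that order (R = Rz(yaw) Ry(pitch) Rx(roll)).
In Python, from bench import robot, eyes, models gives the robot as it stands.
- The arm moves only by the tool step_arm, never from a script. Its argument "commands" is a list that holds one entry, the list of rows, each a list of 7 numbers: the shift along the tool's x, y, z in mm, then the turn, a rotation vector about the tool's x, y, z in rad, then the finger opening in mm, from 0 to 94. In form: [[[tx, ty, tz, wx, wy, wz, gripper], ...]]. A call has 1 to 20 rows; each row shifts and turns the commanded pose from where the row before left it, along the tool's axes as they then stand; what a row does not reach is not made up. A row lasts 1/8 s, in which the tool goes at most 62.5 mm and 10.7 degrees, less where a joint would pass 70% of its speed; a pose out of reach is approached as far as the arm can. A call is refused whole if a number of a shift passes 62.5 or a number of a turn 0.188, either way. A call with a gripper value outside its range is refused whole. The fingers move at their own pace and stop on an object; the grip force is fixed at half the most. Time passes only in rows, so rows that do not move let the fingers close. It gives the time, the measured TCP pose, the force, the opening and the grip force at its end, in the units of the state.
- robot.get_obs(): the state, without advancing time (a new reading comes with each control period).
- eyes.snapshot(name): name is "scene" or "top" or "wrist"; returns a dict with "color" (384x512x3 uint8, red, green, blue), "camera_matrix" (3x3 intrinsics, pixels), "eye" and "rotation" of the camera in the world; the wrist camera has in their place "tool_from_camera" (4x4, takes a point from camera to tool coordinates, whose origin is the TCP and whose axes are the flange's). Camera axes: x right, y up, looking along -z (the intrinsics and any distortion apply to the point x, -y, -z); pixel columns grow to the right and rows downward; lengths in m; the calibration is good to about 2 mm. A picture is of the moment at which its call begins: read the wrist's pose just before it. There is no depth.
- robot.close_job(): hands the job in; it is judged then, once.
Trained networks look in a picture, given as the dict that the camera call returned (one of the last four; its "shot" number tells which), for a name from the list of things; names that differ only in an ending like _2 or _b are one class to them, and where a whole thing is asked for, a point or a joint stands for the part that bears it (a point fixed in the world has none). Each returns a list of dicts, best first, with "confidence" (0 to 1); they miss things now and then, are a little off and sometimes report something else, mostly with a low value. They report only what shows in the picture. A call takes as long as a camera call. They do not tell look-alikes from the thing itself.
- models.masks_of(picture, query): "mask" (384x512 bool, what is visible of it) and "xy" ([column, row] in pixels, amid what is visible of it).
- models.tip_of(picture, query): "xy" ([column, row] in pixels: a listed point, or the origin of a listed thing).
The state is a dict: "time": time; "joint_positions": joint angles; "qvel": joint speeds; "joint_torque": joint torques, N m; "tool_pos": TCP position; "ee_rot": TCP orientation; "wrist_force": force on the tool from outside, world axes, zero at the start; "wrist_torque": the same for the moment, N m; "width": finger opening in m; "finger_force": force on a finger pad.
Only numpy, scipy, OpenCV 4.12 (cv2) and the standard library are available. Lean on these libraries where they do the work, as an engineer would, in place of code of your own. Each camera call takes 0.05 s, during which the arm holds its last target. There are 200 camera calls.

## Working session

There is one attempt and no reset: what is moved stays moved. The work goes in short steps, Python scripts to look and compute and a tool call to move; the robot and the scene stay as the last step left them, time stands still between calls to the robot, and variables do not carry over. Pictures are saved under pics/ and viewed, at most 10 in all, crops included, and the job is handed in when it is done.

Besides the shell and the picture viewer there is one more tool, called after ">>>" as a command line: name --argument value ..., lists and objects as JSON in quotes. step_arm: Moves the arm, as the interface text tells. Its arguments: {"type":"object","properties":{"commands":{"type":"array"}},"required":["commands"]}

```bash
mkdir -p pics; cat > h.py <<'E'
import numpy as np, cv2
from scipy.spatial.transform import Rotation as R
from bench import robot, eyes, models
def ray(s,px,obs=None):
    K=np.array(s["camera_matrix"]); d=np.linalg.inv(K)@[px[0],px[1],1]; d=np.array([d[0],-d[1],-d[2]])
    if "eye" in s: return np.array(s["eye"]),np.array(s["rotation"])@d
    T=np.array(s["tool_from_camera"]); Rt=R.from_euler("xyz",obs["ee_rot"]).as_matrix()
    return np.array(obs["tool_pos"])+Rt@T[:3,3],Rt@T[:3,:3]@d
def at(s,px,z,obs=None):
    o,d=ray(s,px,obs); return o+d*(z-o[2])/d[2]
def save(s,n): cv2.imwrite(f"pics/{n}.png",s["color"][:,:,::-1])
E
python3 - <<'E'
from h import *
o=robot.get_obs(); print(o)
for n in("top","scene"):
    s=eyes.snapshot(n); save(s,n+"0"); print(n,s.keys(),np.round(s["eye"],3))
    for q,z in [("block_mid",.035),("jig_origin",0),("left_tray",.074),("right_tray",.074),("left_front_bay",.074),("left_rear_bay",.074),("right_front_bay",.074),("right_rear_bay",.074),("large1_mid",.096),("small1_mid",.091),("mug",0),("glue",0),("caliper",0),("bracket",0),("scraper",0),("screwdriver",0),("offcut_bin",0)]:
        for r in models.tip_of(s,q)[:4]:
            print(q,np.round(r["xy"]),round(r["confidence"],2),np.round(at(s,r["xy"],z),3))
E
```

```text
{'time': 0.0, 'joint_positions': array([-1.41412012e+00,  8.79482835e-02,  1.37223427e+00, -5.45105231e-05,
        1.68361418e+00, -1.03087622e-01]), 'qvel': array([-2.81799547e-04,  5.27062431e-05,  7.97946523e-05, -6.92259346e-04,
       -2.09101130e-04,  2.69944558e-06]), 'joint_torque': array([-5.03229126e-05, -3.40176344e+01, -3.02433300e+01,  7.17498385e-02,
        3.28275037e-02, -1.77617112e-04]), 'tool_pos': array([ 0.14124497, -0.53143577,  0.40351752]), 'ee_rot': array([-3.13939470e+00, -1.72921022e-04,  2.59757565e-01]), 'wrist_force': array([0.22800677, 0.52477296, 0.43458343]), 'wrist_torque': array([-0.02847575,  0.02389372,  0.04077712]), 'finger_force': 0.0, 'width': 0.09376658389298248}
top dict_keys(['color', 'camera_matrix', 'eye', 'rotation', 'shot']) [0.458 0.03  1.507]Traceback (most recent call last):
  File "<stdin>", line 7, in <module>
  File "h.py", line 10, in at
    o,d=ray(s,px,obs); return o+d*(z-o[2])/d[2]
                                           ~^^^
IndexError: invalid index to scalar variable.
```

```bash
python3 - <<'E'
from h import *
for n in("top","scene"):
    s=eyes.snapshot(n); print(n,s["rotation"],s["eye"],s["camera_matrix"])
s=eyes.snapshot("wrist");print(s["tool_from_camera"],s.keys())
E
```

```text
top [ 0.05430004 -0.00164017 -1.54213197] [0.45814292 0.02959796 1.50679054] [[458.82874134   0.         255.71885409]
 [  0.         458.82874134 193.00041981]
 [  0.           0.           1.        ]]
scene [ 0.94616694 -0.0099523   2.20505238] [1.24937184 0.59825469 0.74955145] [[450.26303153   0.         255.66889548]
 [  0.         450.26303153 192.22321877]
 [  0.           0.           1.        ]]
[[-9.78396099e-04  9.67076779e-01  2.54482900e-01  7.32950142e-02]
 [ 9.99999234e-01  1.13906710e-03 -4.84001070e-04 -1.76696726e-03]
 [-7.57939296e-04  2.54482232e-01 -9.67077153e-01  2.13500378e-02]
 [ 0.00000000e+00  0.00000000e+00  0.00000000e+00  1.00000000e+00]] dict_keys(['color', 'camera_matrix', 'tool_from_camera', 'shot'])
```

View pics/top0.png

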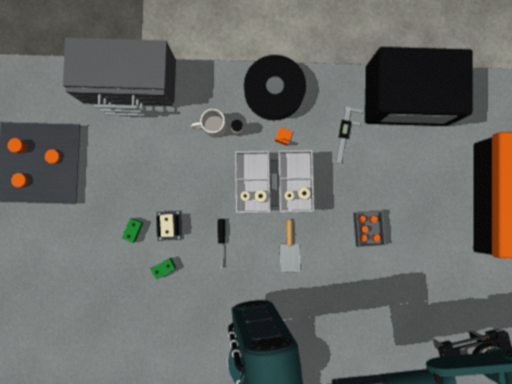

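The top picture shows the jig with the cream block at (168,226), the balance at (274,181) with two rollers per front bay (row ~195), the green look-alikes left of and below the jig, and the mug, glue jar and bracket behind the balance. The `rotation` entry is an rpy vector.

```bash
sed -i 's/np.array(s\["rotation"\])@d/R.from_euler("xyz",s["rotation"]).as_matrix()@d/' h.py
python3 - <<'E'
from h import *
for n in("top","scene"):
    s=eyes.snapshot(n); save(s,n+"1")
    for q,z in [("block_mid",.035),("jig_origin",0),("left_tray",.074),("right_tray",.074),("left_front_bay",.074),("left_rear_bay",.074),("right_front_bay",.074),("right_rear_bay",.074),("large1_mid",.096),("small1_mid",.091),("mug",0),("glue",0),("screwdriver",0)]:
        for r in models.tip_of(s,q)[:4]:
            print(q,np.round(r["xy"]),round(r["confidence"],2),np.round(at(s,r["xy"],z),3))
    if n=="top":
        m=models.masks_of(s,"block_mid")
        for r in m[:3]:
            c,wh,a=cv2.minAreaRect(np.argwhere(r["mask"])[:,::-1].astype(np.float32)); b=cv2.boxPoints((c,wh,a))
            print(r["confidence"],c,wh,[np.round(at(s,p,.052),3)[:2] for p in b])
        im=s["color"][130:260,110:340]; cv2.imwrite("pics/c1.png",cv2.resize(im,None,fx=3.4,fy=3.4,interpolation=cv2.INTER_CUBIC)[:,:,::-1])
E
```

```text
block_mid [133. 231.] 0.78 [0.405 0.418 0.035]
block_mid [370. 227.] 0.63 [ 0.441 -0.338  0.035]
block_mid [165. 226.] 0.58 [0.423 0.316 0.035]
block_mid [161. 264.] 0.58 [0.303 0.325 0.035]
jig_origin [168. 229.] 0.71 [0.414 0.314 0.   ]
jig_origin [368. 225.] 0.48 [ 0.444 -0.342  0.   ]
left_tray [251. 183.] 0.95 [0.566 0.044 0.074]
right_tray [298. 182.] 0.71 [ 0.574 -0.102  0.074]
left_front_bay [252. 192.] 0.94 [0.54  0.04  0.074]
left_rear_bay [253. 166.] 0.69 [0.62  0.04  0.074]
right_front_bay [294. 194.] 0.93 [ 0.536 -0.089  0.074]
right_rear_bay [294. 164.] 0.9 [ 0.632 -0.087  0.074]
right_rear_bay [292. 196.] 0.68 [ 0.53  -0.083  0.074]
right_rear_bay [255. 167.] 0.4 [0.619 0.034 0.074]
right_rear_bay [259. 195.] 0.22 [0.53  0.02  0.074]
large1_mid [258. 198.] 0.64 [0.518 0.021 0.096]
small1_mid [294. 195.] 0.49 [ 0.534 -0.088  0.091]
small1_mid [243. 195.] 0.37 [0.528 0.068 0.091]
mug [287. 132.] 0.61 [ 0.744 -0.07   0.   ]
mug [304. 189.] 0.52 [ 0.556 -0.128  0.   ]
glue [240. 132.] 0.5 [0.741 0.086 0.   ]
screwdriver [221. 243.] 0.48 [0.372 0.139 0.   ]
0.83 (131.982757
[... 605 characters left out ...]
0.035]
block_mid [208. 281.] 0.56 [0.767 0.127 0.035]
jig_origin [235. 208.] 0.26 [ 0.499 -0.014  0.   ]
left_tray [236. 210.] 0.7 [0.58  0.053 0.074]
right_tray [192. 190.] 0.56 [ 0.583 -0.086  0.074]
left_front_bay [248. 196.] 0.81 [0.516 0.042 0.074]
left_rear_bay [223. 217.] 0.79 [0.62  0.046 0.074]
right_front_bay [204. 183.] 0.93 [ 0.538 -0.087  0.074]
right_rear_bay [181. 199.] 0.58 [ 0.627 -0.083  0.074]
right_rear_bay [192. 191.] 0.3 [ 0.584 -0.087  0.074]
large1_mid [237. 189.] 0.49 [0.531 0.02  0.096]
small1_mid [211. 178.] 0.56 [ 0.527 -0.069  0.091]
mug [230. 302.] 0.73 [0.763 0.182 0.   ]
glue [205. 280.] 0.98 [0.747 0.097 0.   ]
screwdriver [306. 205.] 0.71 [0.374 0.135 0.   ]
```

View pics/c1.png

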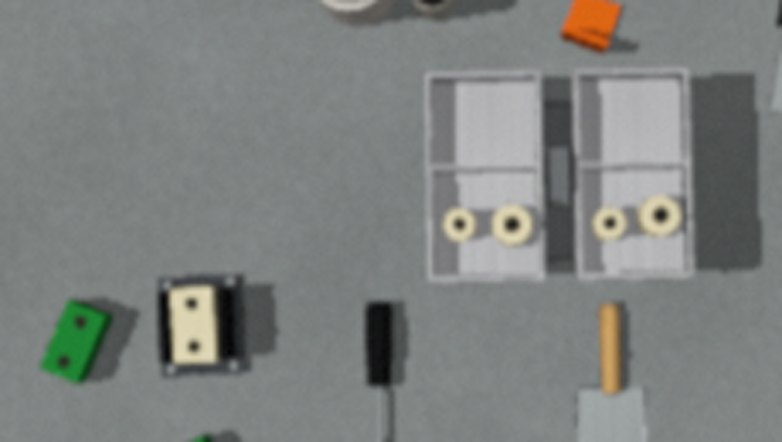

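View pics/scene1.png

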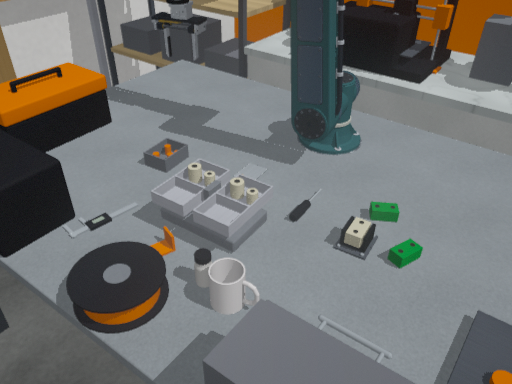

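The crop shows one large and one small roller per tray: left small (459,224), left large (512,224), right small (610,222), right large (660,215). So the block goes in the left rear bay and the left large roller moves to the right tray (150 g each). The scene picture confirms the clear bench beyond the jig (jig at (358,236)).

>>> step_arm --commands '[[[47,-30,0,0,0,0,94],[47,-30,0,0,0,0,94],[47,-30,0,0,0,0,94],[47,-30,0,0,0,0,94],[47,-30,0,0,0,0,94],[47,-30,0,0,0,0,94],[47,-30,0,0,0,0,94],[47,-30,0,0,0,0,94],[11,-51,0,0,0,0,94],[11,-51,0,0,0,0,94],[11,-51,0,0,0,0,94],[11,-51,0,0,0,0,94],[11,-51,0,0,0,0,94],[11,-51,0,0,0,0,94],[11,-51,0,0,0,0,94],[11,-51,0,0,0,0,94],[11,-51,0,0,0,0,94],[11,-51,0,0,0,0,94],[0,0,0,0,0,-0.18,94],[0,0,0,0,0,-0.18,94]]]'

```text
time: 4.2
tool_pos: [0.4181, 0.3191, 0.4043]
ee_rot: [3.141, 0.001, 0.628]
wrist_force: [-0.1, 0.2, 0.4]
width: 0.0939
finger_force: 0.0
```

>>> step_arm --commands '[[[0,0,0,0,0,-0.19,94]]]'

```text
out of range: row 1 has -0.19, outside -0.188 to 0.188
```

>>> step_arm --commands '[[[0,0,0,0,0,-0.18,94],[0,0,0,0,0,-0.18,94],[0,0,0,0,0,-0.18,94],[0,0,0,0,0,-0.18,94],[0,0,0,0,0,-0.18,94],[0,0,0,0,0,-0.05,94],[0,0,0,0,0,0,94]]]'

```text
time: 5.08
tool_pos: [0.4183, 0.3181, 0.4046]
ee_rot: [3.142, 0.0, 1.569]
wrist_force: [-0.1, -0.7, 0.5]
width: 0.0939
finger_force: 0.0
```

```bash
cat >> h.py <<'E'
def go(x,y,z,yaw):
    "tool-frame shift (mm) and z turn (rad) to a grasp-point target, tool down"
    o=robot.get_obs(); Rt=R.from_euler("xyz",o["ee_rot"])
    d=Rt.inv().apply(np.array([x,y,z+.18])-o["tool_pos"])*1000
    rv=(Rt.inv()*R.from_euler("xyz",[np.pi,0,yaw])).as_rotvec()
    print("go",np.round(d,1),np.round(rv,3))
E
python3 - <<'E'
from h import *
o=robot.get_obs(); print(o["time"],o["tool_pos"],o["ee_rot"],o["width"])
s=eyes.snapshot("wrist"); save(s,"w1")
for q,z in [("block_mid",.035),("jig_origin",0)]:
    for r in models.tip_of(s,q)[:3]: print(q,np.round(r["xy"]),r["confidence"],at(s,r["xy"],z,o))
for r in models.masks_of(s,"block_mid")[:3]:
    c,wh,a=cv2.minAreaRect(np.argwhere(r["mask"])[:,::-1].astype(np.float32)); b=cv2.boxPoints((c,wh,a))
    print(r["confidence"],[np.round(at(s,p,.052,o),4)[:2] for p in b])
t=eyes.snapshot("top")
for n,p,z in[("block",(166.9,225.6),.052),("lsmall",(245,195.9),.108),("llarge",(260.6,195.9),.118),("rsmall",(289.4,195.3),.108),("rlarge",(304.1,193.2),.118)]: print(n,at(t,p,z))
E
```

```text
5.075 [0.41830209 0.31813087 0.40464035] [3.14158509e+00 7.38604370e-05 1.56912436e+00] 0.09389333238519776
block_mid [264. 185.] 0.72 [0.42998649 0.31146965 0.035     ]
block_mid [157. 176.] 0.71 [0.29748186 0.32396985 0.035     ]
block_mid [244.  88.] 0.56 [0.4068515  0.42643101 0.035     ]
0.9 [array([0.392 , 0.3325]), array([0.4598, 0.3392]), array([0.4655, 0.2951]), array([0.3954, 0.2879])]
0.59 [array([0.3696, 0.4196]), array([0.3861, 0.4551]), array([0.4479, 0.4319]), array([0.433, 0.395])]
0.41 [array([0.6855, 0.2235]), array([0.732 , 0.2603]), array([0.7465, 0.2424]), array([0.6998, 0.2047])]
block [0.42598352 0.30726124 0.052     ]
lsmall [0.52440737 0.0619296  0.108     ]
llarge [0.52529217 0.01444704 0.118     ]
rsmall [ 0.53013532 -0.07349227  0.108     ]
rlarge [ 0.53727413 -0.1171516   0.118     ]
```

View pics/w1.png

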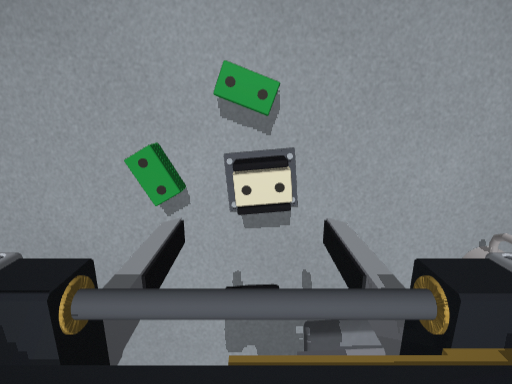

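The wrist picture shows the block in the jig at (263,188), long axis nearly along the image columns, with the holes at (247,190) and (280,187); green look-alikes sit at (154,175) and (246,88). I'll fit the cream top face by colour.

```bash
cat >> h.py <<'E'
def cream(s,obs,z,near,rad=.06):
    c=s["color"].astype(int); m=((c[:,:,0]-c[:,:,2]>25)&(c[:,:,0]>150)&(c[:,:,1]>130)).astype(np.uint8)
    m=cv2.morphologyEx(m,cv2.MORPH_CLOSE,np.ones((9,9)))
    cs,_=cv2.findContours(m,cv2.RETR_EXTERNAL,cv2.CHAIN_APPROX_NONE); out=[]
    for k in cs:
        if cv2.contourArea(k)<60: continue
        P=np.array([at(s,p,z,obs)[:2] for p in k[:,0]])
        if np.linalg.norm(P.mean(0)-near)<rad: out.append(P.astype(np.float32))
    return out
E
python3 - <<'E'
from h import *
o=robot.get_obs(); s=eyes.snapshot("wrist")
for P in cream(s,o,.052,(.428,.312)):
    print(cv2.minAreaRect(P*1000))
for p in [(247,190),(280,187)]: print(at(s,p,.052,o))
t=eyes.snapshot("top")
for P in cream(t,None,.052,(.428,.312)): print(cv2.minAreaRect(P*1000))
E
```

```text
((427.99298095703125, 313.6142883300781), (68.30242156982422, 41.306922912597656), 4.709206581115723)
[0.40948567 0.30958606 0.052     ]
[0.44905442 0.31320679 0.052     ]
((427.4524230957031, 309.0091247558594), (70.78056335449219, 40.06167221069336), 6.295246124267578)
```

```bash
python3 -c "
from h import *
go(.428,.312,.04,1.66)"
```

```text
go [ -6.1   9.7 184.6] [ 0.    0.   -0.09]
```

>>> step_arm --commands '[[[-6,10,25,0,0,-0.09,94],[0,0,40,0,0,0,94],[0,0,40,0,0,0,94],[0,0,30,0,0,0,94],[0,0,20,0,0,0,94],[0,0,15,0,0,0,94],[0,0,14,0,0,0,94],[0,0,0,0,0,0,60],[0,0,0,0,0,0,60],[0,0,0,0,0,0,60],[0,0,0,0,0,0,60]]]'

```text
time: 6.8
tool_pos: [0.4287, 0.3123, 0.2217]
ee_rot: [3.14, -0.001, 1.66]
wrist_force: [0.6, 0.0, 1.8]
width: 0.0696
finger_force: 30.0
```

>>> step_arm --commands '[[[0,0,-5,0,0,0,60],[0,0,-20,0,0,0,60],[0,0,-20,0,0,0,60],[0,22,0,0,0,0,60],[0,40,0,0,0,0,60],[0,40,0,0,0,0,60],[0,30,0,0,0,0,60],[0,0,20,0,0,0,60],[0,0,20,0,0,0,60],[0,0,10,0,0,0,60],[0,0,7,0,0,0,60],[0,0,5,0,0,0,60],[0,0,0,0,0,0,60]]]'

```text
time: 8.43
tool_pos: [0.5598, 0.324, 0.2042]
ee_rot: [3.141, -0.0, 1.66]
wrist_force: [-0.6, -0.0, -1.6]
width: 0.0695
finger_force: 30.0
```

>>> step_arm --commands '[[[0,0,0,0,0,0,94],[0,0,0,0,0,0,94],[0,0,0,0,0,0,94],[0,0,0,0,0,0,94],[0,0,-30,0,0,0,94],[0,0,-50,0,0,0,94],[0,0,-50,0,0,0,94],[0,0,-30,0,0,0.18,94],[0,0,0,0,0,0.18,94],[0,0,0,0,0,0.18,94],[0,0,0,0,0,0.18,94],[0,0,0,0,0,0.18,94],[0,0,0,0,0,0.18,94],[0,0,0,0,0,0.18,94],[0,0,0,0,0,0.18,94],[0,0,0,0,0,0.13,94],[0,0,0,0,0,0,94]]]'

```text
time: 10.55
tool_pos: [0.5598, 0.3238, 0.3636]
ee_rot: [3.141, 0.0, 0.091]
wrist_force: [-0.6, 0.2, -0.0]
width: 0.0937
finger_force: 0.0
```

```bash
python3 - <<'E'
from h import *
o=robot.get_obs(); s=eyes.snapshot("wrist"); save(s,"w2"); print(o["tool_pos"],o["ee_rot"])
for P in cream(s,o,.034,(.56,.324),.1): print(cv2.minAreaRect(P*1000))
t=eyes.snapshot("top"); save(t,"t2")
for P in cream(t,None,.034,(.56,.324),.1): print(cv2.minAreaRect(P*1000))
go(.56,.324,.02,.09)
E
```

```text
[0.55977129 0.32383272 0.36355146] [3.14144115e+00 1.58443057e-04 9.13225224e-02]
((561.2728271484375, 322.644287109375), (69.52656555175781, 37.826507568359375), 4.432036876678467)
((554.5185546875, 323.6557312011719), (75.20100402832031, 28.61760139465332), 30.105682373046875)
go [  0.2  -0.2 163.6] [ 0.    -0.     0.002]
```

View pics/w2.png

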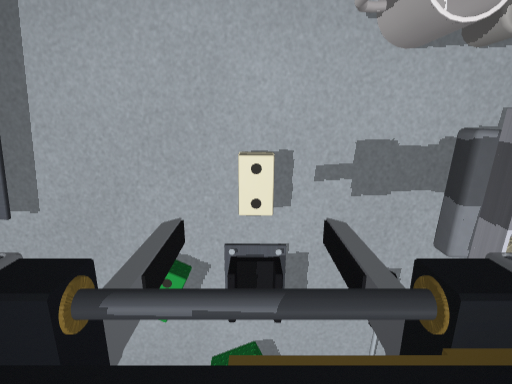

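The block stands flat on the bench at (256,184), aligned with the fingers, the empty jig below it. Take it by its long sides and lift.

>>> step_arm --commands '[[[0,0,40,0,0,0,94],[0,0,50,0,0,0,94],[0,0,40,0,0,0,94],[0,0,20,0,0,0,80],[0,0,9,0,0,0,60],[0,0,0,0,0,0,30],[0,0,0,0,0,0,30],[0,0,0,0,0,0,30],[0,0,0,0,0,0,30],[0,0,0,0,0,0,30],[0,0,0,0,0,0,30],[0,0,-10,0,0,0,30],[0,0,-40,0,0,0,30],[0,0,-50,0,0,0,30],[0,0,-50,0,0,0,30],[0,0,-20,0,0,0,30],[0,0,0,0,0,0,30]]]'

```text
time: 12.78
tool_pos: [0.5598, 0.3241, 0.3769]
ee_rot: [-3.14, -0.004, 0.09]
wrist_force: [0.0, -0.5, -0.8]
width: 0.0397
finger_force: 30.0
```

```bash
python3 - <<'E'
from h import *
go(.56,.10,.19,.0)
t=eyes.snapshot("top"); s=eyes.snapshot("scene")
for n,c in(("top",t),("scene",s)):
    for r in models.masks_of(c,"left_tray")[:1]:
        q,wh,a=cv2.minAreaRect(np.argwhere(r["mask"])[:,::-1].astype(np.float32))
        if n=="top": print(cv2.minAreaRect(np.array([at(c,p,.104)[:2]*1000 for p in np.argwhere(r["mask"])[:,::-1]],np.float32)))
E
```

```text
go [-20.  223.2   6.4] [-0.002 -0.004  0.09 ]
((568.1820678710938, 41.91663360595703), (184.69647216796875, 104.1121597290039), 1.7827931642532349)
```

>>> step_arm --commands '[[[0,30,0,0,0,0.06,30],[0,50,0,0,0,0,30],[0,50,0,0,0,0,30],[0,50,0,0,0,0,30],[0,50,0,0,0,0,30],[0,35,0,0,0,0,30],[0,20,0,0,0,0,30],[0,0,0,0,0,0,30]]]'

```text
time: 13.98
tool_pos: [0.5701, 0.0384, 0.3736]
ee_rot: [-3.141, 0.002, 0.028]
wrist_force: [-0.3, -0.1, -1.1]
width: 0.0399
finger_force: 30.0
```

```bash
python3 - <<'E'
from h import *
o=robot.get_obs(); s=eyes.snapshot("wrist"); save(s,"w3"); print(o["tool_pos"],o["ee_rot"])
for q in("left_rear_bay","left_tray","left_front_bay"):
    for r in models.tip_of(s,q)[:2]: print(q,np.round(r["xy"]),r["confidence"],at(s,r["xy"],.074,o))
go(.618,.0435,.19,.031)
E
```

```text
[0.57007622 0.0383713  0.37360767] [-3.14103157e+00  1.82930876e-03  2.80132007e-02]
left_rear_bay [248. 143.] 0.93 [0.61868658 0.04686173 0.074     ]
left_tray [246. 191.] 0.7 [0.57069537 0.04783215 0.074     ]
left_tray [254. 239.] 0.51 [0.51886306 0.037698   0.074     ]
left_front_bay [341.  36.] 0.65 [ 0.71416108 -0.03364368  0.074     ]
go [48.  -1.6  4.4] [-0.001  0.     0.001]
```

View pics/w3.png

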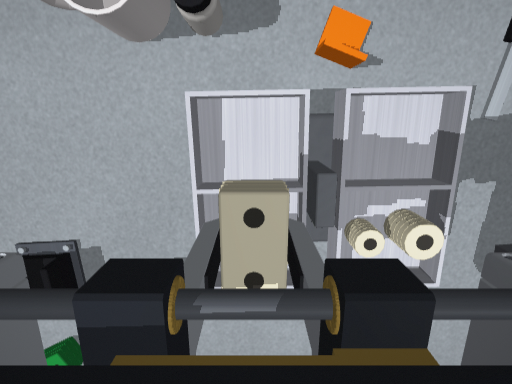

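The wrist picture shows the left rear bay empty: rear wall from (188,94) to (309,92), cross wall at row ~187, and the right tray's rollers at (370,243) and (425,241).

```bash
python3 - <<'E'
from h import *
o=robot.get_obs(); s=eyes.snapshot("wrist")
for p in [(188,94),(309,92),(190,187),(308,186),(249,187)]: print(p,np.round(at(s,p,.104,o),4))
g=s["color"].mean(2); print("col250",g[85:105,215].astype(int),g[178:196,215].astype(int)); print("row130",g[135,180:200].astype(int),g[135,298:318].astype(int))
E
```

```text
(188, 94) [0.6604 0.0992 0.104 ]
(309, 92) [ 0.6651 -0.001   0.104 ]
(190, 187) [0.581  0.0996 0.104 ]
(308, 186) [ 0.5852 -0.0066  0.104 ]
(249, 187) [0.5826 0.0465 0.104 ]
col250 [162 162 160 160 161 162 191 210 214 213 213 157 101  98 130 141 142 141
 141 141] [143 144 144 143 110  88  88  89  89  90  88 159 202 211 211 189 155 143]
row130 [155 159 163 160 154 153 153 154 157 160 173 211 212 212 211 154  94  94
  93  93] [209 210 216 130 126 129 128 126 169 209 211 210 211 126  95  94  94  93
  93  93]
```

```bash
python3 - <<'E'
from h import *
o=robot.get_obs(); s=eyes.snapshot("wrist")
L=at(s,(192.5,135),.104,o);Rr=at(s,(308.5,135),.104,o);B=at(s,(215,93.2),.104,o);C=at(s,(215,191.3),.104,o)
print(L,Rr,B,C,(L+Rr)/2,(B+C)/2)
c=cv2
# angle of the block in hand vs tool, crude
P=[at(s,p,.21,o) for p in [(222,190),(287,190)]]; print(P)
E
```

```text
[0.62713072 0.09627379 0.104     ] [ 0.63020036 -0.00346015  0.104     ] [0.66178585 0.07680814 0.104     ] [0.57769427 0.07711453 0.104     ] [0.62866554 0.04640682 0.104     ] [0.61974006 0.07696133 0.104     ]
[array([0.60622352, 0.05955869, 0.21      ]), array([0.60725858, 0.02581255, 0.21      ])]
```

```bash
python3 -c "
from h import *
go(.6195,.0468,.085,.031)"
```

```text
go [ 49.6  -4.9 109.6] [-0.    -0.     0.001]
```

>>> step_arm --commands '[[[25,-2.5,0,0,0,0,30],[25,-2.5,0,0,0,0,30],[0,0,30,0,0,0,30],[0,0,20,0,0,0,30],[0,0,15,0,0,0,30],[0,0,10,0,0,0,30],[0,0,10,0,0,0,30],[0,0,8,0,0,0,30],[0,0,5,0,0,0,30],[0,0,5,0,0,0,30],[0,0,3,0,0,0,30],[0,0,3,0,0,0,30],[0,0,0,0,0,0,30]]]'

```text
time: 15.9
tool_pos: [0.6199, 0.0455, 0.2656]
ee_rot: [3.141, -0.0, 0.03]
wrist_force: [-0.6, -0.5, -0.1]
width: 0.0394
finger_force: 30.0
```

>>> step_arm --commands '[[[0,0,0,0,0,0,54],[0,0,0,0,0,0,54],[0,0,0,0,0,0,54],[0,0,-5,0,0,0,54],[0,0,-15,0,0,0,54],[0,0,-30,0,0,0,54],[0,0,-40,0,0,0,54],[-40,0,-20,0,0,0,54],[-50,0,0,0,0,0,54],[-40,10,0,0,0,0,54],[0,0,0,0,0,0,54]]]'

```text
time: 17.27
tool_pos: [0.4882, 0.0315, 0.3774]
ee_rot: [3.141, -0.002, 0.029]
wrist_force: [1.2, -0.1, 0.5]
width: 0.0539
finger_force: 0.0
```

```bash
python3 - <<'E'
from h import *
o=robot.get_obs(); s=eyes.snapshot("wrist"); save(s,"w4"); print(o["tool_pos"],o["ee_rot"])
for z in(.093,.103):
  for P in cream(s,o,z,(.53,-.03),.2): print(z,np.round(cv2.minEnclosingCircle(P*1000)[0]),np.round(cv2.minAreaRect(P*1000)[:2]))
for q in("large1_mid","small1_mid","right_rear_bay"):
    for r in models.tip_of(s,q)[:4]: print(q,np.round(r["xy"]),r["confidence"],at(s,r["xy"],.081,o))
E
```

```text
[0.48819475 0.03152664 0.37735773] [ 3.14121315e+00 -2.26497587e-03  2.92473335e-02]
0.093 [447. -52.] [[447. -52.]
 [ 61.  15.]]
0.093 [528.  65.] [[528.  64.]
 [ 28.  26.]]
0.093 [527.  18.] [[527.  18.]
 [ 37.  35.]]
0.093 [ 539. -113.] [[ 541. -113.]
 [  29.   86.]]
0.093 [618.  47.] [[618.  47.]
 [ 73.  39.]]
0.103 [452. -48.] [[452. -49.]
 [ 58.  14.]]
0.103 [529.  63.] [[529.  63.]
 [ 27.  25.]]
0.103 [529.  19.] [[528.  18.]
 [ 36.  34.]]
0.103 [ 540. -107.] [[ 542. -107.]
 [  28.   83.]]
0.103 [616.  46.] [[616.  47.]
 [ 70.  37.]]
large1_mid [271. 157.] 0.89 [0.52610285 0.01665179 0.081     ]
small1_mid [372. 159.] 0.81 [ 0.52643551 -0.08154433  0.081     ]
small1_mid [242.  49.] 0.67 [0.62006114 0.04654242 0.081     ]
right_rear_bay [402.  43.] 0.75 [ 0.62896729 -0.09358061  0.081     ]
```

View pics/w4.png

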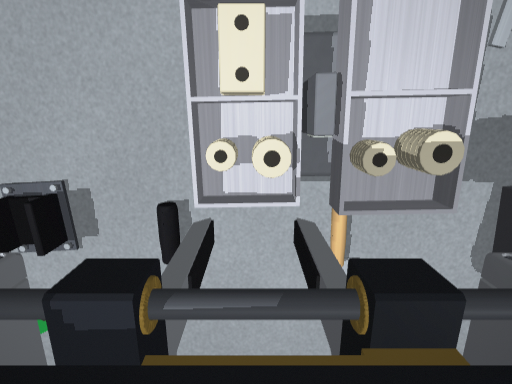

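The block lies flat in the left rear bay (242,48); the left large roller is at (271,157), the small at (221,155). The large one has finger room only along x, so I turn the gripper by 90°.

>>> step_arm --commands '[[[20,5,0,0,0,-0.17,54],[18,5,0,0,0,-0.17,54],[0,0,0,0,0,-0.18,54],[0,0,0,0,0,-0.18,54],[0,0,0,0,0,-0.18,54],[0,0,0,0,0,-0.18,54],[0,0,0,0,0,-0.18,54],[0,0,0,0,0,-0.18,54],[0,0,0,0,0,-0.15,54],[0,0,0,0,0,0,54]]]'

```text
time: 18.73
tool_pos: [0.53, 0.0261, 0.3754]
ee_rot: [-3.141, 0.0, 1.598]
wrist_force: [-0.7, -0.5, -0.1]
width: 0.0542
finger_force: 0.0
```

```bash
python3 - <<'E'
from h import *
o=robot.get_obs(); s=eyes.snapshot("wrist"); print(o["tool_pos"],o["ee_rot"])
for P in cream(s,o,.103,(.527,.02),.08): print(np.round(cv2.minEnclosingCircle(P*1000)[0]),np.round(cv2.minAreaRect(P*1000)[:2]))
go(.527,.0198,.088,1.6)
E
```

```text
[0.53002864 0.02609384 0.37539627] [-3.14126049e+00  4.57940150e-08  1.59827899e+00]
[531. -58.] [[531. -59.]
 [ 25.   6.]]
[526.  23.] [[527.  23.]
 [ 33.  42.]]
[527.  68.] [[527.  68.]
 [ 27.  27.]]
go [ -6.2  -3.  107.4] [-0.     0.    -0.003]
```

>>> step_arm --commands '[[[-6,-3,17,0,0,0,54],[0,0,40,0,0,0,54],[0,0,25,0,0,0,54],[0,0,15,0,0,0,54],[0,0,10,0,0,0,54],[0,0,0,0,0,0,28],[0,0,0,0,0,0,28],[0,0,0,0,0,0,28],[0,0,0,0,0,0,28],[0,0,0,0,0,0,28]]]'

```text
time: 20.02
tool_pos: [0.5263, 0.0199, 0.269]
ee_rot: [3.141, 0.0, 1.6]
wrist_force: [0.9, 0.1, 0.1]
width: 0.0355
finger_force: 30.0
```

>>> step_arm --commands '[[[0,0,-3,0,0,0,28],[0,0,-5,0,0,0,28],[0,0,-10,0,0,0,28],[0,0,-25,0,0,0,28],[0,0,-40,0,0,0,28],[0,0,-25,0,0,0.1,28],[0,0,0,0,0,0.18,28],[0,0,0,0,0,0.18,28],[0,0,0,0,0,0.18,28],[0,0,0,0,0,0.18,28],[0,0,0,0,0,0.18,28],[0,0,0,0,0,0.18,28],[0,0,0,0,0,0.18,28],[0,0,0,0,0,0.18,28],[0,0,0,0,0,0.03,28],[20,20,0,0,0,0,28],[30,40,0,0,0,0,28],[0,10,0,0,0,0,28],[0,0,0,0,0,0,28]]]'

```text
time: 22.4
tool_pos: [0.5781, -0.049, 0.3766]
ee_rot: [-3.141, 0.001, 0.03]
wrist_force: [0.1, 0.1, -0.8]
width: 0.0352
finger_force: 30.0
```

```bash
python3 - <<'E'
from h import *
o=robot.get_obs(); s=eyes.snapshot("wrist"); save(s,"w5"); print(o["tool_pos"],o["ee_rot"],o["width"])
for r in models.tip_of(s,"right_rear_bay")[:2]: print(np.round(r["xy"]),r["confidence"],at(s,r["xy"],.081,o))
go(.6237,-.087,.19,.031)
E
```

```text
[ 0.57806079 -0.04902112  0.37659787] [-3.14106808e+00  7.76240621e-04  2.96740233e-02] 0.03521389002468486
[299. 142.] 0.89 [ 0.6300283  -0.08921816  0.081     ]
go [44.7 40.5  6.9] [-0.001  0.    -0.   ]
```

View pics/w5.png

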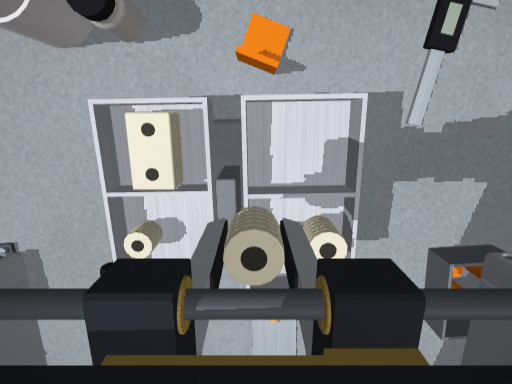

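The roller is held upright at (254,245) and the right rear bay is free around (300,142).

>>> step_arm --commands '[[[23,20,0,0,0,0,28],[22,20,0,0,0,0,28],[0,0,30,0,0,0,28],[0,0,25,0,0,0,28],[0,0,15,0,0,0,28],[0,0,8,0,0,0,28],[0,0,5,0,0,0,28],[0,0,4,0,0,0,28],[0,0,3,0,0,0,28],[0,0,3,0,0,0,28],[0,0,0,0,0,0,28],[0,0,0,0,0,0,28]]]'

```text
time: 24.0
tool_pos: [0.6244, -0.0873, 0.2838]
ee_rot: [3.141, -0.0, 0.03]
wrist_force: [-0.1, 0.5, 0.3]
width: 0.0355
finger_force: 30.0
```

>>> step_arm --commands '[[[0,0,0,0,0,0,40],[0,0,0,0,0,0,54],[0,0,0,0,0,0,54],[0,0,0,0,0,0,54],[0,0,-10,0,0,0,54],[0,0,-30,0,0,0,54],[0,0,-50,0,0,0,54],[-30,0,-40,0,0,0,54],[-60,0,-30,0,0,0,54],[-60,-30,0,0,0,0,54],[-30,-30,0,0,0,0,54],[0,0,0,0,0,0,54],[0,0,0,0,0,0,54],[0,0,0,0,0,0,54],[0,0,0,0,0,0,54]]]'

```text
time: 25.88
tool_pos: [0.4518, -0.035, 0.4412]
ee_rot: [-3.142, 0.001, 0.029]
wrist_force: [-0.0, 0.8, -0.8]
width: 0.0542
finger_force: 0.0
```

```bash
python3 - <<'E'
from h import *
o=robot.get_obs(); print(o["time"],o["tool_pos"])
a=eyes.snapshot("wrist"); b=eyes.snapshot("scene")["color"][130:250,140:290]
im=np.hstack([a["color"],cv2.resize(b,(288,384))[:, :]]); cv2.imwrite("pics/f1.png",im[:,:,::-1])
E
```

```text
25.875 [ 0.45175541 -0.03495514  0.44118427]
```

View pics/f1.png

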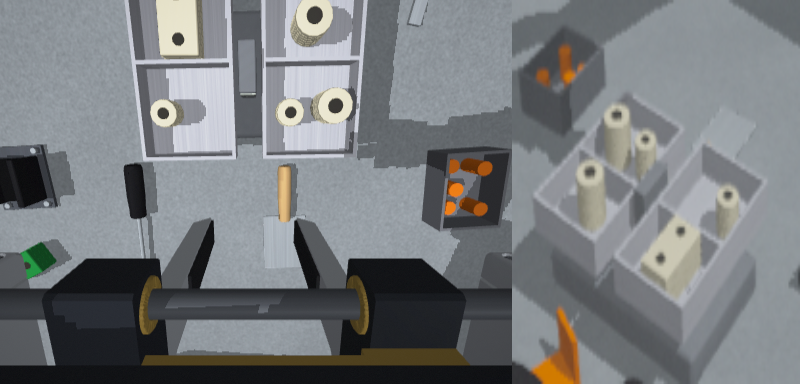

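All five stand upright: block at (180,28) and small roller at (164,113) in the left tray; two large rollers (313,20), (334,106) and a small one (290,112) in the right tray. Both rims appear to be at the same height. I'll let it settle for a moment, then hand it in.

>>> step_arm --commands '[[[0,0,0,0,0,0,54],[0,0,0,0,0,0,54],[0,0,0,0,0,0,54],[0,0,0,0,0,0,54],[0,0,0,0,0,0,54],[0,0,0,0,0,0,54],[0,0,0,0,0,0,54],[0,0,0,0,0,0,54]]]'

```text
time: 26.98
tool_pos: [0.451, -0.0344, 0.4416]
ee_rot: [3.141, -0.0, 0.03]
wrist_force: [0.6, 0.1, -0.2]
width: 0.0541
finger_force: 0.0
```

```bash
python3 -c "
from h import *
print(robot.close_job())"
```

```text
the job is handed in; nothing more can be done
None
```

I handed the job in at about 27 s: the block and one small roller are in the left tray and the other three rollers in the right, 150 g each by the listed weights; all five stood upright and the trays looked level in the last picture, but the hand-in returned no verdict.

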